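# Put the locked clamp away and snap both tool cases shut

## Robot

A 6-joint arm with a two-finger parallel gripper is mounted at the origin on the work surface. World frame = base frame: x ahead of the robot, y to its left, z up, the work surface at z = 0. Lengths are in m, angles in rad, forces in N, time in s.
With the tool pointing down it reaches from about 0.325 to 0.775 m from the base axis. Payload 9.3 kg.
Tool frame: the origin (TCP) lies between the finger pads; the fingertips stand 11 mm ahead of it and the grasp point (between the pads) lies 8 mm behind it; z points along the fingers, y is the line along which they close (so a half turn about z gives the same grasp; the last joint's range is limited). The gripper opens to 85 mm and grips with 20 to 120 N. Pads are 22 mm wide; open, the fingers measure 114 mm over their backs; the gripper's body (76 mm by 85 mm) begins 54 mm behind the grasp point. The pads swing forward as they close: fully open they stand 13 mm farther back than shut.
Start: joints at [1.129, 0.259, 0.021, 1.334, 0, 1.418], TCP at [0.157, 0.527, 0.242] pointing down, gripper open.
Joint ranges: [-3.04, 3.04], [-0.91, 1.82], [-1.04, 1.36], [-1.92, 1.95], [-1.52, 1.45], [-3.14, 3.14]. Speed limits (rad/s): [2.22, 2.22, 2.79, 3.14, 3.14, 3.14].

## Interface

Orientations are given as [roll, pitch, yaw] about the fixed x, y, z axes, in that order (R = Rz(yaw) Ry(pitch) Rx(roll)).
In Python, from workcell import robot gives the robot as it stands. The module is installed in compiled form; this text tells all that it offers.
- The arm moves only by the shell command python3 -m inch 'ROWS' [FORCE]. ROWS is JSON, a list of rows, each a list of 7 numbers: the opening in per cent of the stroke, from 0 (shut) to 100 (fully open), then the shift along the tool's x, y, z in m, then the turn, a rotation vector about the tool's x, y, z in rad. A call has 1 to 20 rows; each row shifts and turns the commanded pose from where the row before left it, along the tool's axes as they then stand; what a row does not reach is not made up. A row lasts 1/8 s, in which the tool goes at most 62.5 mm and 10.7 degrees, less where a joint would pass 70% of its speed; a pose out of reach is approached as far as the arm can. A call is refused whole if a number of a shift passes 0.0625 or a number of a turn 0.188, either way. A call with a gripper value outside its range is refused whole. The fingers move at their own pace and stop on an object; FORCE is the grip in N (left out, the last holds). Time passes only in rows, so rows that do not move let the fingers close. It gives the time, the measured TCP pose, the force, the opening and the grip force at its end, in the units of the state.
- robot.get_state(): the state, without advancing time (a new reading comes with each control period).
- robot.camera(name): name is "side" or "top"; returns the picture (384x512x3 uint8, red, green, blue); there is no depth.
- robot.camera_info(name): a dict with "fx", "fy", "cx", "cy" (pixels), "R" (3x3) and "t" (3): a world point X has camera coordinates R X + t. Camera axes: x right, y down, z forward; pixel columns grow to the right and rows downward; lengths in m; the calibration is good to about 2 mm. A picture is of the moment at which its call begins. camera_info takes no time and is no camera call.
- robot.close_job(): hands the job in; it is judged then, once.
The state is a dict: "time": time; "qpos": joint angles; "joint_velocities": joint speeds; "joint_efforts": joint torques, N m; "ee_pos": TCP position; "tcp_rot": TCP orientation; "ft_force": force on the tool from outside, world axes, zero at the start; "moment": the same for the moment, N m; "width": finger opening in m; "grasp_force": force on a finger pad.
Only numpy, scipy, OpenCV 4.12 (cv2) and the standard library are available. Lean on these libraries where they do the work, as an engineer would, in place of code of your own. Each camera call takes 0.05 s, during which the arm holds its last target. There are 200 camera calls.

## Task

Tidy up the conservation bench: lay the clamp whose jaws are locked shut gently, without dropping it, in the empty grey case, and close both cases, pressing each clear cover down until its catch holds it shut. The clamp with the open jaws is still in use, so leave it where it lies, and leave the jar and the carton alone too.

Things in the scene. Friction and masses are not known exactly. Their poses are not given: they have to be found in the camera images.
- clamp_case: The empty grey case, fixed: open box 130 (its x) x 190 (its y) x 42 mm high, walls and floor 6 mm (inside 118 x 178, 36 deep). Origin: centre of its underside. Its x points from its front, which faces roughly towards the robot and bears the catch, to its hinge along the far (+x) rim.
- brush_case: The tan case, same make and size and axes as clamp_case, with a flat brush already lying in it.
- clamp_cover (a joint): Opening angle (rad) of the grey case's red-rimmed clear cover: 0 fully shut, 1.57 upright, 1.85 the stop. Friction holds it near upright; a weak spring (about 1 N at the free edge) lifts it if let go before the catch has it. In the last 0.1 rad the tongue is pushed over the sprung brass catch (about 6 to 8 N at the free edge); past it the cover stays, under 0.02 rad.
- brush_cover (a joint): The same for the tan case's cover, which has a blue rim. Both covers need about 6 N upward at the free edge to snap open again.
- clamp_cover_edge (a point): Mid free edge of the grey case's cover, on its outer (upper when shut) face, 135 mm from the hinge axis, 48 mm above the table when shut. Frame turns with the cover: x to the hinge, y along it, z out of the outer face. Press within 30 mm of here towards the hinge. Sheet 6 mm thick, 190 mm wide; a 50 mm wide tongue in the middle reaches 144 mm from the hinge and hangs 22 mm below.
- brush_cover_edge (a point): The same for the tan case's cover.
- clamp_cover_hinge (a point): Middle of the grey case's hinge axis, 42 mm above the table and 65 mm behind the case's centre; turns with the cover, as its edge does.
- brush_cover_hinge (a point): The same for the tan case.
- shut_clamp: Steel clamp with two blue finger rings, ratcheted shut: jaws together. 150 mm long, 63 mm wide over the rings, lying flat, levers 9 mm thick, 0.12 kg. Origin: under the pivot, on the table. Its x points along the jaws (tips at +59 mm), rings at the other end (to -92 mm), z up. At the pivot is a block 30 mm (x) by 24 mm (y) by 16 mm high, good to grip across (along y).
- open_clamp: The same kind of clamp with its jaws and rings spread wide (about 35 degrees between the levers); still in use, not to be moved. Same frame.
- brush: Flat brush in the tan case, wooden handle, 151 mm long, 46 mm wide, 17 mm high, lying along the case. Origin: underside near its middle, x towards the bristles. It stays in its case.
- jar: White plastic jar with a red lid, 84 mm across and 84 mm high, to one side; leave alone. Origin: centre of its underside.
- pad_box: White and blue upright carton 60 x 75 x 90 mm high, to the other side; leave alone. Origin: centre of its underside.
Things that resemble listed ones, but are neither listed nor needed, are in the scene too. Leave any turquoise look-alike of the brush alone.

How it is judged:
On the way:
1. the shut clamp lies on the floor of the grey case, let go, with the cover not yet shut (x of shut_clamp in the frame of clamp_case between -0.058 and 0.058 m and y of shut_clamp in the frame of clamp_case between -0.088 and 0.088 m and height (world z) of shut_clamp below 0.03 m and contact force between the fingers and shut_clamp below 0.1 N and value of joint clamp_cover above 0.1 rad), for 0.2 s.
At the end, for the whole second after the job is handed in: Both covers stay shut by their catches (under 0.03 rad); the shut clamp rests inside the grey case and the brush inside the tan one (origins inside the walls, under 30 mm above the table); the open clamp, jar and carton are within 30 mm of where they began (value of joint each of clamp_cover, brush_cover below 0.03 rad and x of shut_clamp in the frame of clamp_case between -0.058 and 0.058 m and y of shut_clamp in the frame of clamp_case between -0.088 and 0.088 m and height (world z) of each of shut_clamp, brush below 0.03 m and linear speed of shut_clamp below 0.02 m/s and x of brush in the frame of brush_case between -0.058 and 0.058 m and y of brush in the frame of brush_case between -0.088 and 0.088 m and distance of each of open_clamp, jar, pad_box from where it was at the start of the episode below 0.03 m); the robot touches nothing.
It fails at once if the shut clamp is dropped (falls freely at over 0.8 m/s) (linear speed of shut_clamp above 0.8 m/s and contact force between the fingers and shut_clamp below 0.1 N).
It fails at once if the open clamp is moved by more than 30 mm (distance of open_clamp from where it was at the start of the episode above 0.03 m).
It fails at once if the jar or the carton is moved by more than 30 mm or tipped (distance of any of jar, pad_box from where it was at the start of the episode above 0.03 m or angle between any of jar, pad_box's own z axis and vertical above 0.5 rad).
It also fails if it takes over 72 s, if anything falls off the work surface, if the arm or the gripper's body presses on something with over 40 N, if the wrist force passes 120 N, or if a joint passes its speed limit or range.

## Working session

There is one attempt and no reset: what is moved stays moved. The work goes in short steps, Python scripts to look and compute and a shell command to move; the robot and the scene stay as the last step left them, time stands still between calls to the robot, and variables do not carry over. Pictures are saved under pics/ and viewed, at most 10 in all, crops included, and the job is handed in when it is done.

```bash
mkdir -p pics
python3 - <<'E'
from workcell import robot
import cv2
for n in("top","side"):
    im=robot.camera(n); cv2.imwrite(f"pics/{n}0.png",cv2.resize(im[:,:,::-1],(800,600),interpolation=cv2.INTER_CUBIC))
    print(n,robot.camera_info(n))
print(robot.get_state())
E
```

```text
top {'fx': 407.69809472225387, 'fy': 407.69809472225387, 'cx': 250.36873696057083, 'cy': 188.4760261416951, 'R': array([[ 0.01298555, -0.99958743, -0.02561915],
       [-0.99663829, -0.010866  , -0.0812038 ],
       [ 0.08089192,  0.0265875 , -0.99636821]]), 't': array([0.01471115, 0.52957683, 1.16557164])}
side {'fx': 466.1681918024911, 'fy': 466.1681918024911, 'cx': 260.3063330008621, 'cy': 185.1892737645182, 'R': array([[ 0.99660234, -0.08211423, -0.00640498],
       [-0.06457757, -0.73075615, -0.67957721],
       [ 0.05112248,  0.67768186, -0.73357603]]), 't': array([-0.54607351,  0.09362694,  1.31070856])}
{'time': 0.1, 'qpos': array([1.12940599e+00, 2.59112098e-01, 2.08501119e-02, 1.33374043e+00,
       7.50972720e-06, 1.41820561e+00]), 'joint_velocities': array([-0.00034557, -0.00277957,  0.00047506, -0.00044498, -0.00089724,
        0.00044282]), 'joint_efforts': array([ 5.16963788e-03, -5.56695092e+01,  3.45068157e+01,  1.16691136e-02,
       -1.31539155e-04, -4.00163742e-05]), 'ee_pos': array([0.15653023, 0.5269941 , 0.24174447]), 'tcp_rot': array([-3.14040172e+00, -1.90746616e-04,  2.85279291e+00]), 'ft_force': array([ 0.10009268,  0.45639163, -0.08904787]), 'moment': array([-0.0316847 ,  0.00598722,  0.0124768 ]), 'grasp_force': 0.0, 'width': 0.08501718218991994}
```

View pics/top0.png

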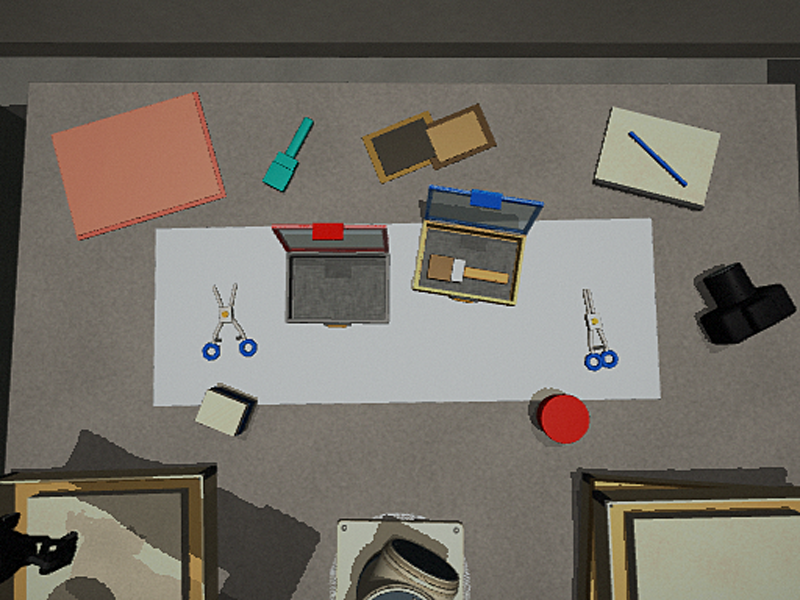

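View pics/side0.png

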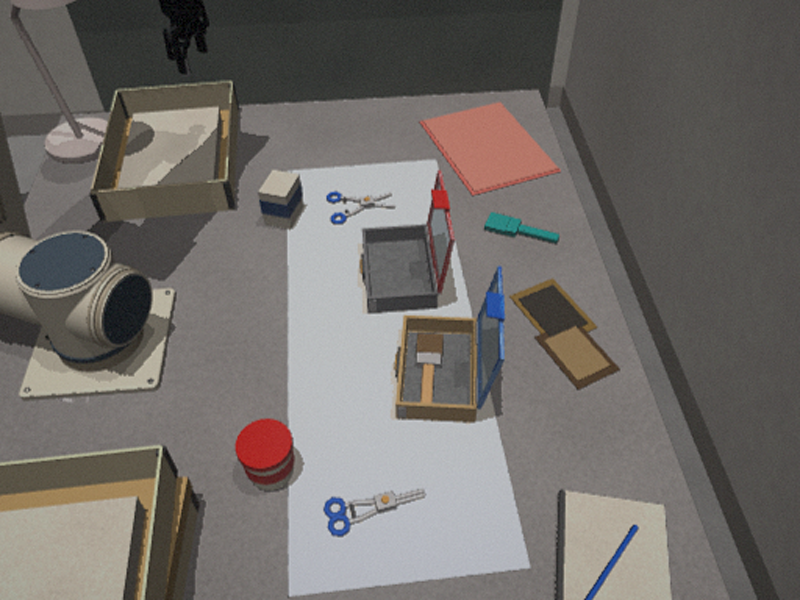

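The shut clamp is at right in the top view, with its pivot at (595,321), tips at (588,290) and rings at (602,360). The open clamp is at left. The grey rim corners are (288,253), (390,253), (390,322), (287,324); the tan ones are (423,221), (526,234), (518,304), (413,292).

```bash
cat > h.py <<'E'
from workcell import robot
import numpy as np, cv2
from scipy.spatial.transform import Rotation as Ro
def px(cam,u,v,z,s=1.5625):
    c=robot.camera_info(cam);R=np.array(c["R"]);t=np.array(c["t"])
    u=(u+.5)/s-.5; v=(v+.5)/s-.5
    d=R.T@np.array([(u-c["cx"])/c["fx"],(v-c["cy"])/c["fy"],1]);o=-R.T@t
    return o+d*(z-o[2])/d[2]
def proj(cam,X):
    c=robot.camera_info(cam);p=np.array(c["R"])@X+c["t"]
    return np.array([c["fx"]*p[0]/p[2]+c["cx"],c["fy"]*p[1]/p[2]+c["cy"]])
def rot(): return Ro.from_euler("xyz",robot.get_state()["tcp_rot"])
E
python3 - <<'E'
from h import *
np.set_printoptions(precision=4,suppress=True)
for n,L,z in(("grey",[(288,253),(390,253),(390,322),(287,324)],.042),("tan",[(423,221),(526,234),(518,304),(413,292)],.042),("clamp piv",[(595,321)],.016),("tip,rings",[(588,290),(593,362),(610,358)],.008),("open",[(226,315)],.016),("jar lid",[(563,418)],.084),("box",[(225,411)],.09)):
    P=np.array([px("top",*p,z) for p in L]); print(n,P[:,:2].tolist() if 0 else P[:,:2].ravel(),"mean",P.mean(0)[:2])
    if len(P)==4: print(np.linalg.norm(P-np.roll(P,-1,0),axis=1))
for n,L,z in(("grey",[(363,228),(433,225),(438,300),(368,304)],.042),("tan",[(405,318),(476,319),(476,410),(397,408)],.042),("piv",[(386,500)],.016),("tip",[(425,492)],.008)):
    P=np.array([px("side",*p,z) for p in L]); print(n,P[:,:2].ravel(),P.mean(0)[:2])
im=robot.camera("top")[:,:,::-1]
a=cv2.resize(im[170:250,350:420],(525,600),interpolation=cv2.INTER_CUBIC)
cv2.imwrite("pics/crop1.png",a)
b=cv2.resize(im[110:220,170:350],(800,489),interpolation=cv2.INTER_CUBIC)
cv2.imwrite("pics/crop2.png",b)
E
```

```text
grey [0.6031 0.2129 0.6049 0.0242 0.4778 0.0226 0.4719 0.2113] mean [0.5394 0.1178]
[0.1887 0.1271 0.1889 0.1313]
tan [ 0.6651 -0.036   0.6424 -0.2251  0.5134 -0.2101  0.5332 -0.0188] mean [ 0.5885 -0.1225]
[0.1905 0.1299 0.1923 0.1329]
clamp piv [ 0.4852 -0.3563] mean [ 0.4852 -0.3563]
tip,rings [ 0.5435 -0.3464  0.4095 -0.354   0.4173 -0.3854] mean [ 0.4567 -0.3619]
open [0.4883 0.332 ] mean [0.4883 0.332 ]
jar lid [ 0.3141 -0.2796] mean [ 0.3141 -0.2796]
box [0.3175 0.3067] mean [0.3175 0.3067]
grey [0.478  0.2147 0.6177 0.2111 0.6053 0.0099 0.4786 0.0114] [0.5449 0.1118]
tan [ 0.5424 -0.0275  0.6671 -0.0408  0.6393 -0.2291  0.5145 -0.2145] [ 0.5908 -0.128 ]
piv [ 0.4873 -0.3573] [ 0.4873 -0.3573]
tip [ 0.5468 -0.3454] [ 0.5468 -0.3454]
```

View pics/crop1.png

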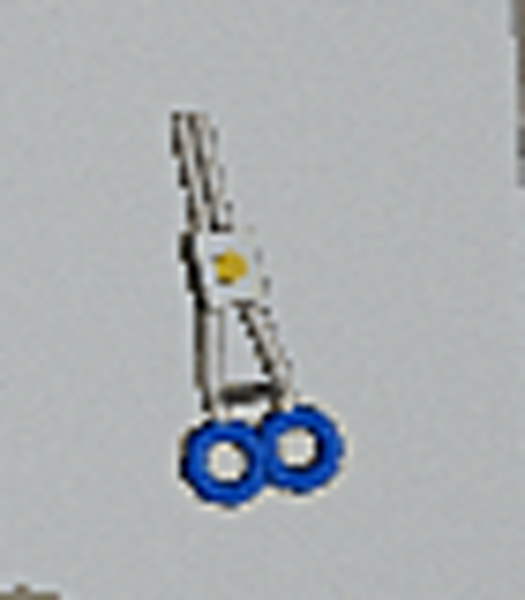

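View pics/crop2.png

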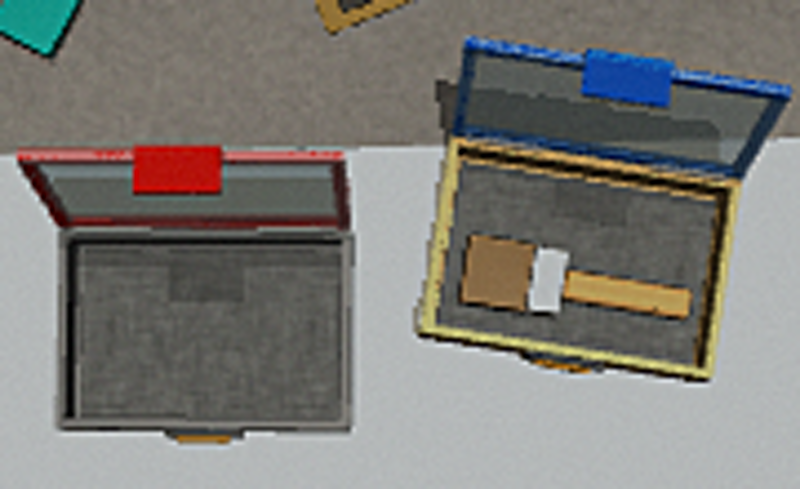

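```bash
python3 -m inch '[[60,0,0,0,0,0,-0.16],[60,0,0,0,0,0,-0.16],[60,0,0,0,0,0,-0.16],[60,-0.0197,-0.052,0,0,0,0],[60,-0.0197,-0.052,0,0,0,0],[60,-0.0197,-0.052,0,0,0,0],[60,-0.0197,-0.052,0,0,0,0],[60,-0.0197,-0.052,0,0,0,0],[60,-0.0197,-0.052,0,0,0,0],[60,-0.0197,-0.052,0,0,0,0],[60,-0.0197,-0.052,0,0,0,0],[60,-0.0197,-0.052,0,0,0,0],[60,0,0,0,0,0,0],[60,0,0,0,0,0,0]]' 30
python3 - <<'E'
from h import *
np.set_printoptions(precision=4,suppress=True)
# cover angles: match top-edge pixel (crop2: scale 4.444, offset 170,110)
for n,hx,hy,yaw,uv in(("grey",.5394,.1178,.01,(180,150)),("tan",.5885,-.1225,-.117,(628,60))):
    uv=np.array(uv)/4.444+[170,110]
    for th in np.arange(1.3,1.9,.1):
        d=.065-.135*np.cos(th); X=np.array([hx+d*np.cos(yaw),hy+d*np.sin(yaw),.042+.135*np.sin(th)]); print(n,round(th,2),proj("top",X)-uv)
s=robot.get_state(); print(s["ee_pos"],s["tcp_rot"],rot().inv().apply(np.array([.485,-.357,.10])-s["ee_pos"]))
E
```

```text
time: 1.9
ee_pos: [0.4194, 0.1014, 0.242]
tcp_rot: [3.141, -0.001, -2.951]
ft_force: [-0.4, 0.2, -0.2]
width: 0.0513
grasp_force: 0.0
grey 1.3 [ 0.6442 24.379 ]
grey 1.4 [ 0.5593 19.1105]
grey 1.5 [ 0.5386 13.8156]
grey 1.6 [0.5823 8.5678]
grey 1.7 [0.6898 3.4393]
grey 1.8 [ 0.8592 -1.4998]
tan 1.3 [-4.4788 26.5261]
tan 1.4 [-3.7341 21.252 ]
tan 1.5 [-3.0365 15.975 ]
tan 1.6 [-2.3958 10.7683]
tan 1.7 [-1.8206  5.7039]
tan 1.8 [-1.3187  0.8506]
[0.4194 0.1014 0.242 ] [ 3.1412 -0.0008 -2.9514] [ 0.0221 -0.4626  0.1418]
```

```bash
python3 -m inch '[[60,0.0025,-0.0514,0,0,0,0],[60,0.0025,-0.0514,0,0,0,0],[60,0.0025,-0.0514,0,0,0,0],[60,0.0025,-0.0514,0,0,0,0],[60,0.0025,-0.0514,0,0,0,0],[60,0.0025,-0.0514,0,0,0,0],[60,0.0025,-0.0514,0,0,0,0],[60,0.0025,-0.0514,0,0,0,0],[60,0.0025,-0.0514,0,0,0,0],[60,0,0,0.05,0,0,0],[60,0,0,0.05,0,0,0],[60,0,0,0.05,0,0,0],[60,0,0,0.03,0,0,0],[60,0,0,0,0,0,0],[60,0,0,0,0,0,0]]'
python3 - <<'E'
from h import *
im=robot.camera("side")[:,:,::-1]
cv2.imwrite("pics/s1.png",cv2.resize(im[240:375,170:350],(800,600),interpolation=cv2.INTER_CUBIC))
im=robot.camera("top")[:,:,::-1]
print(proj("side",robot.get_state()["ee_pos"]))
E
```

```text
time: 3.78
ee_pos: [0.4866, -0.3565, 0.0637]
tcp_rot: [-3.14, 0.001, -2.949]
ft_force: [0.9, 0.1, 0.9]
width: 0.0513
grasp_force: 0.0
[245.91569131 309.75354625]
```

View pics/s1.png

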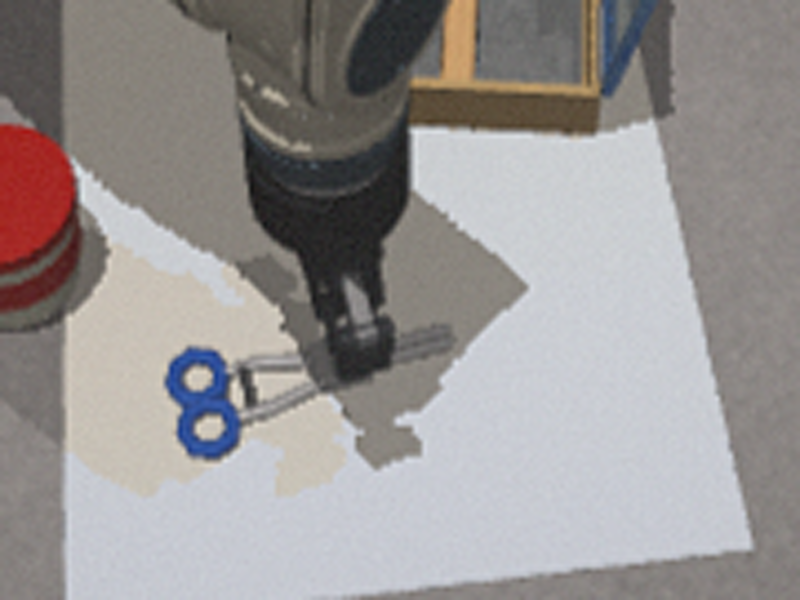

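The side view shows the fingers straddling the pivot block (about (360,345)), with their line across the clamp. Descending and gripping.

```bash
python3 -m inch '[[60,0,0,0.02,0,0,0],[60,0,0,0.02,0,0,0],[60,0,0,0.007,0,0,0],[60,0,0,0,0,0,0],[0,0,0,0,0,0,0],[0,0,0,0,0,0,0],[0,0,0,0,0,0,0],[0,0,0,0,0,0,0],[0,0,0,0,0,0,0]]' 40
```

```text
time: 5.0
ee_pos: [0.4859, -0.3574, 0.0163]
tcp_rot: [-3.14, 0.001, -2.95]
ft_force: [-0.6, 1.0, 5.9]
width: 0.0229
grasp_force: 40.2
```

```bash
python3 -m inch '[[0,0,0,-0.045,0,0,0],[0,0,0,-0.045,0,0,0],[0,0,0,-0.045,0,0,0],[0,0,0,0,0,0,-0.1736],[0,0,0,0,0,0,-0.1736],[0,0,0,0,0,0,-0.1736],[0,0,0,0,0,0,-0.1736],[0,0,0,0,0,0,-0.1736],[0,0,0,0,0,0,-0.1736],[0,0,0,0,0,0,-0.1736],[0,0,0,0,0,0,-0.1736],[0,0,0,0,0,0,0]]' && python3 -m inch '[[0,-0.045,-0.005,0,0,0,0],[0,-0.045,-0.005,0,0,0,0],[0,-0.045,-0.005,0,0,0,0],[0,-0.045,-0.005,0,0,0,0],[0,-0.045,-0.005,0,0,0,0],[0,-0.045,-0.005,0,0,0,0],[0,-0.045,-0.005,0,0,0,0],[0,-0.045,-0.005,0,0,0,0],[0,-0.045,-0.005,0,0,0,0],[0,-0.045,-0.005,0,0,0,0],[0,-0.04,-0.004,0,0,0,0],[0,0,0,0,0,0,0],[0,0,0,0,0,0,0]]'
python3 - <<'E'
from h import *
im=robot.camera("side")[:,:,::-1]
cv2.imwrite("pics/s2.png",cv2.resize(im[95:275,200:440],(800,600),interpolation=cv2.INTER_CUBIC))
E
```

```text
time: 6.5
ee_pos: [0.4854, -0.3569, 0.1504]
tcp_rot: [-3.142, 0.0, -1.563]
ft_force: [-0.6, -0.6, -0.6]
width: 0.0229
grasp_force: 39.7
time: 8.12
ee_pos: [0.5348, 0.1333, 0.1503]
tcp_rot: [3.141, -0.0, -1.564]
ft_force: [0.2, -0.1, -1.4]
width: 0.0231
grasp_force: 39.6
```

View pics/s2.png

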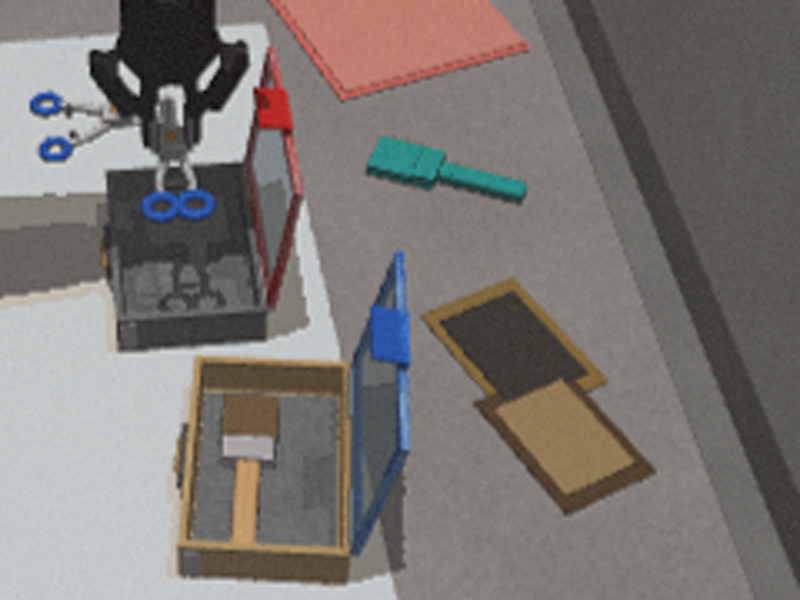

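The clamp is held level over the grey case with rings toward the near end, and it fits lengthwise. Lowering.

```bash
python3 -m inch '[[0,0,0.005,0.03,0,0,0],[0,0,0,0.03,0,0,0],[0,0,0,0.025,0,0,0],[0,0,0,0.02,0,0,0],[0,0,0,0.01,0,0,0],[0,0,0,0.005,0,0,0],[0,0,0,0.003,0,0,0],[0,0,0,0,0,0,0],[0,0,0,0,0,0,0]]'
```

```text
time: 9.3
ee_pos: [0.5302, 0.1335, 0.0277]
tcp_rot: [-3.141, 0.0, -1.562]
ft_force: [-0.4, 0.4, -1.1]
width: 0.0231
grasp_force: 39.6
```

```bash
python3 -m inch '[[0,0,0,0.003,0,0,0],[0,0,0,0.0015,0,0,0],[0,0,0,0.001,0,0,0],[0,0,0,0,0,0,0],[0,0,0,0,0,0,0]]'
```

```text
time: 9.93
ee_pos: [0.5299, 0.1335, 0.0223]
tcp_rot: [-3.141, -0.0, -1.561]
ft_force: [-3.1, -1.6, 6.7]
width: 0.0227
grasp_force: 40.6
```

```bash
python3 -m inch '[[40,0,0,0,0,0,0],[50,0,0,0,0,0,0],[50,0,0,0,0,0,0],[50,0,0,0,0,0,0],[50,0,0,-0.02,0,0,0],[50,0,0,-0.04,0,0,0],[50,0,0,-0.06,0,0,0],[50,0,0,-0.06,0,0,0],[50,0,0,-0.06,0,0,0],[0,0,0,0,0,0,0],[0,0,0,0,0,0,0]]'
python3 - <<'E'
from h import *
im=robot.camera("side")[:,:,::-1]
cv2.imwrite("pics/s3.png",cv2.resize(im[95:275,200:440],(800,600),interpolation=cv2.INTER_CUBIC))
E
```

```text
time: 11.3
ee_pos: [0.5298, 0.1334, 0.2614]
tcp_rot: [3.141, -0.0, -1.562]
ft_force: [-0.2, 0.4, -0.8]
width: 0.0067
grasp_force: 0.0
```

View pics/s3.png

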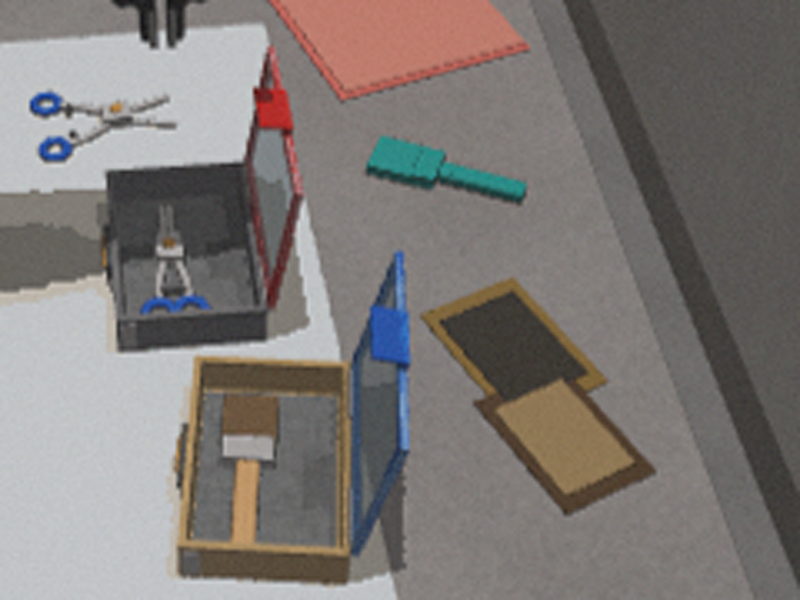

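Clamp lies in the grey case, clear of the walls. Now turn the gripper and go behind the red cover; compute the arc.

```bash
python3 -m inch '[[0,0,0,0,0,0,0.174],[0,0,0,0,0,0,0.174],[0,0,0,0,0,0,0.174],[0,0,0,0,0,0,0.174],[0,0,0,0,0,0,0.174],[0,0,0,0,0,0,0.174],[0,0,0,0,0,0,0.174],[0,0,0,0,0,0,0.174],[0,0,0,0,0,0,0.174],[0,-0.04,-0.004,0,0,0,0],[0,-0.04,-0.004,0,0,0,0],[0,-0.04,-0.003,0,0,0,0],[0,-0.04,-0.003,0,0,0,0],[0,0,0,0,0,0,0]]'
cat > arc.py <<'E'
from h import *
np.set_printoptions(precision=4,suppress=True)
def arc(cx,cy,yaw,r=.125,ths=None):
    ths=np.r_[1.85,np.arange(1.75,.1,-.12),.08] if ths is None else ths
    u=np.array([np.cos(yaw),np.sin(yaw),0]);k=np.array([0,0,1]);h=np.array([cx,cy,.042])+.065*u
    P=[h+r*(-np.cos(t)*u+np.sin(t)*k)+.006*(np.sin(t)*u+np.cos(t)*k)+.011*u+.011*k for t in ths]
    s=robot.get_state();R=rot()
    print("first",P[0],"shift there",R.inv().apply(P[0]-s["ee_pos"]))
    for t,d in zip(ths[1:],np.diff(P,axis=0)): print(round(t,2),R.inv().apply(d))
    print("last",P[-1])
E
python3 -c "
from arc import *
arc(.541,.117,.0105)"
```

```text
time: 13.1
ee_pos: [0.6918, 0.1211, 0.2574]
tcp_rot: [-3.141, -0.005, -3.128]
ft_force: [-0.6, -0.3, -0.5]
width: -0.0
grasp_force: 0.0
first [0.6572 0.1182 0.1715] shift there [ 0.0341 -0.0024  0.086 ]
1.75 [ 0.012   0.     -0.0034]
1.63 [ 0.0148  0.     -0.0024]
1.51 [ 0.015   0.     -0.0006]
1.39 [0.015  0.     0.0012]
1.27 [0.0147 0.     0.003 ]
1.15 [0.0143 0.     0.0047]
1.03 [0.0136 0.     0.0064]
0.91 [0.0127 0.     0.0079]
0.79 [0.0117 0.     0.0094]
0.67 [0.0105 0.     0.0107]
0.55 [0.0091 0.     0.0119]
0.43 [0.0076 0.     0.0129]
0.31 [0.006  0.     0.0137]
0.19 [0.0043 0.     0.0144]
0.08 [0.0024 0.     0.0135]
last [0.4929 0.1165 0.069 ]
```

```bash
python3 -m inch '[[0,0,-0.002,0.045,0,0,0],[0,0,0,0.041,0,0,0],[0,0,0,0,0,0,0],[0,0.017,0,0,0,0,0],[0,0.017,0,0,0,0,0],[0,0.012,0,-0.0034,0,0,0],[0,0.0148,0,-0.0024,0,0,0],[0,0.015,0,-0.0006,0,0,0],[0,0.015,0,0.0012,0,0,0],[0,0.0147,0,0.003,0,0,0],[0,0.0143,0,0.0047,0,0,0],[0,0,0,0,0,0,0]]'
python3 - <<'E'
from h import *
im=robot.camera("side")[:,:,::-1]
cv2.imwrite("pics/s4.png",cv2.resize(im[65:245,200:440],(800,600),interpolation=cv2.INTER_CUBIC))
E
```

```text
time: 14.6
ee_pos: [0.5695, 0.1181, 0.174]
tcp_rot: [3.142, 0.0, -3.127]
ft_force: [1.0, -0.8, 0.4]
width: 0.0
grasp_force: 0.0
```

View pics/s4.png

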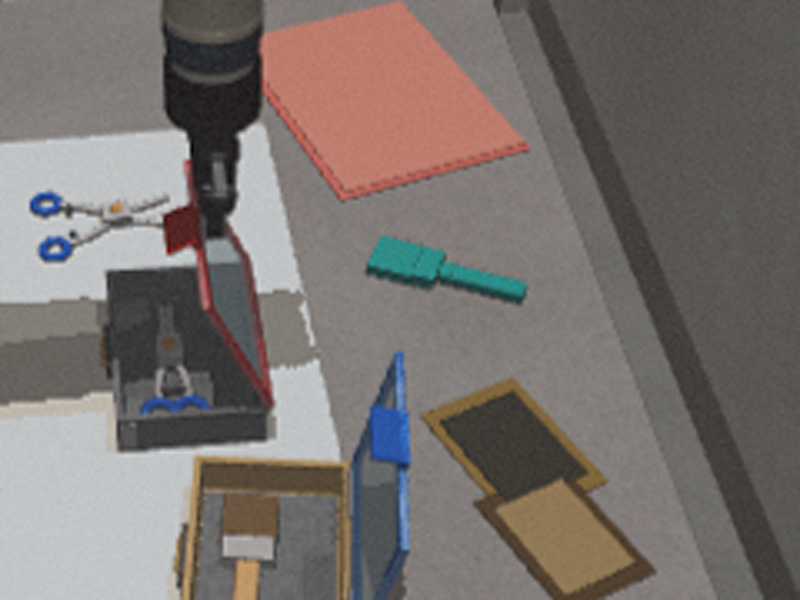

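The finger pushes the red cover near its free edge, which is now leaning over the case. Continuing the arc.

```bash
python3 -m inch '[[0,0.0136,0,0.0064,0,0,0],[0,0.0127,0,0.0079,0,0,0],[0,0.0117,0,0.0094,0,0,0],[0,0.0105,0,0.0107,0,0,0],[0,0.0091,0,0.0119,0,0,0],[0,0.0076,0,0.0129,0,0,0],[0,0.006,0,0.0137,0,0,0],[0,0.0043,0,0.0144,0,0,0],[0,0.0024,0,0.0135,0,0,0],[0,0,0,0,0,0,0]]'; python3 -m inch '[[0,0,0,0.004,0,0,0],[0,0,0,0.003,0,0,0],[0,0,0,0.002,0,0,0],[0,0,0,0,0,0,0]]'
```

```text
time: 15.9
ee_pos: [0.4925, 0.1169, 0.0719]
tcp_rot: [-3.142, -0.001, -3.128]
ft_force: [-0.1, -0.1, 1.9]
width: -0.0
grasp_force: 0.6
time: 16.4
ee_pos: [0.4927, 0.1169, 0.0635]
tcp_rot: [-3.142, 0.0, -3.128]
ft_force: [-0.1, 0.1, 0.4]
width: 0.0002
grasp_force: 0.0
```

```bash
python3 -m inch '[[0,0,0,0.002,0,0,0],[0,0,0,0.001,0,0,0],[0,0,0,0,0,0,0]]'; python3 -m inch '[[0,0,0,0.0015,0,0,0],[0,0,0,0.001,0,0,0],[0,0,0,0,0,0,0]]';python3 -m inch '[[0,0,0,0.0015,0,0,0],[0,0,0,0,0,0,0],[0,0,0,0,0,0,0]]'
```

```text
time: 16.77
ee_pos: [0.4925, 0.1169, 0.0603]
tcp_rot: [-3.142, -0.0, -3.128]
ft_force: [-0.1, -0.2, -0.2]
width: 0.0
grasp_force: 0.0
time: 17.15
ee_pos: [0.4926, 0.1169, 0.0588]
tcp_rot: [-3.142, 0.001, -3.128]
ft_force: [-4.1, 0.4, 11.4]
width: -0.0
grasp_force: 5.6
time: 17.52
ee_pos: [0.4926, 0.1169, 0.0584]
tcp_rot: [-3.142, 0.002, -3.127]
ft_force: [-9.0, -0.7, 25.4]
width: 0.0003
grasp_force: 12.6
```

```bash
python3 -m inch '[[0,0,0,-0.02,0,0,0],[0,0,0,-0.06,0,0,0],[0,0,0,-0.06,0,0,0],[0,0,0,-0.06,0,0,0],[0,0,0,0,0,0,0.13],[0,0,0,0,0,0,0]]'
python3 -c "
from arc import *
cv2.imwrite('pics/s5.png',cv2.resize(robot.camera('side')[:,:,::-1][95:275,200:440],(800,600),interpolation=cv2.INTER_CUBIC))
arc(.5895,-.1235,-.117)"
```

```text
time: 18.27
ee_pos: [0.4925, 0.1169, 0.2567]
tcp_rot: [3.141, 0.001, 3.026]
ft_force: [-1.3, -0.2, 0.1]
width: -0.0001
grasp_force: 0.0
first [ 0.7049 -0.1371  0.1715] shift there [-0.2401 -0.2283  0.0844]
1.75 [ 0.012   0.     -0.0034]
1.63 [ 0.0148  0.0001 -0.0025]
1.51 [ 0.015   0.0001 -0.0007]
1.39 [0.015  0.0001 0.0011]
1.27 [0.0147 0.0001 0.0029]
1.15 [0.0143 0.0001 0.0046]
1.03 [0.0136 0.0001 0.0063]
0.91 [0.0128 0.     0.0079]
0.79 [0.0117 0.     0.0094]
0.67 [0.0105 0.     0.0107]
0.55 [0.0092 0.     0.0119]
0.43 [0.0077 0.     0.0129]
0.31 [0.0061 0.     0.0137]
0.19 [0.0044 0.     0.0143]
0.08 [0.0025 0.     0.0135]
last [ 0.5417 -0.1179  0.069 ]
```

View pics/s5.png

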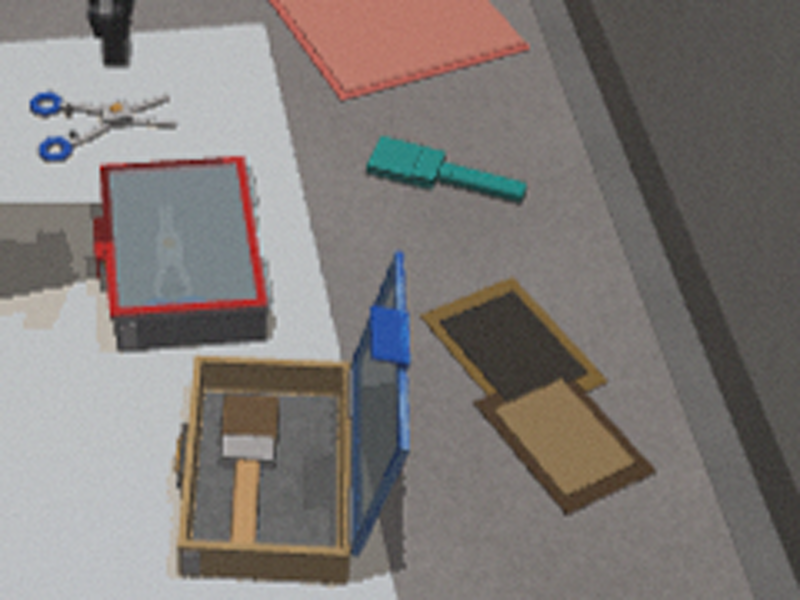

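Red cover is shut flat over the clamp. On to the blue one.

```bash
python3 -m inch '[[0,-0.0443,-0.038,0,0,0,0],[0,-0.0443,-0.038,0,0,0,0],[0,-0.0443,-0.038,0,0,0,0],[0,-0.0443,-0.038,0,0,0,0],[0,-0.0443,-0.038,0,0,0,0],[0,-0.0443,-0.038,0,0,0,0],[0,0,0,0,0,0,0],[0,0,0,0.044,0,0,0],[0,0,0,0.04,0,0,0],[0,0,0,0,0,0,0]]'
python3 -c "
from arc import *
arc(.5895,-.1235,-.117)" | head -1
```

```text
time: 19.58
ee_pos: [0.728, -0.1392, 0.1687]
tcp_rot: [3.14, -0.007, 3.028]
ft_force: [-0.5, 0.3, 1.1]
width: 0.0
grasp_force: 0.0
first [ 0.7049 -0.1371  0.1715] shift there [ 0.0232 -0.0005 -0.0026]
```

```bash
python3 -m inch '[[0,0.012,0,-0.002,0,0,0],[0,0.012,0,0,0,0,0],[0,0.012,0,-0.0034,0,0,0],[0,0.0148,0,-0.0024,0,0,0],[0,0.015,0,-0.0006,0,0,0],[0,0.015,0,0.0012,0,0,0],[0,0.0147,0,0.003,0,0,0],[0,0.0143,0,0.0047,0,0,0],[0,0.0136,0,0.0064,0,0,0],[0,0.0127,0,0.0079,0,0,0],[0,0.0117,0,0.0094,0,0,0],[0,0.0105,0,0.0107,0,0,0],[0,0.0091,0,0.0119,0,0,0],[0,0,0,0,0,0,0]]'; python3 -c "
from arc import *
arc(.5895,-.1235,-.117,ths=[.55,.08])"
```

```text
time: 21.32
ee_pos: [0.5634, -0.1208, 0.1266]
tcp_rot: [-3.142, 0.0, 3.026]
ft_force: [1.3, 0.6, 1.7]
width: 0.0002
grasp_force: 0.3
first [ 0.5623 -0.1203  0.1235] shift there [0.0012 0.0003 0.0031]
0.08 [0.0207 0.     0.0545]
last [ 0.5417 -0.1179  0.069 ]
```

```bash
python3 -m inch '[[0,0.0077,0,0.0139,0,0,0],[0,0.0061,0,0.0147,0,0,0],[0,0.0044,0,0.0143,0,0,0],[0,0.0025,0,0.0135,0,0,0],[0,0,0,0.004,0,0,0],[0,0,0,0.003,0,0,0],[0,0,0,0.002,0,0,0],[0,0,0,0,0,0,0]]'; python3 -m inch '[[0,0,0,0.0015,0,0,0],[0,0,0,0.001,0,0,0],[0,0,0,0,0,0,0]]';python3 -m inch '[[0,0,0,0.0015,0,0,0],[0,0,0,0,0,0,0],[0,0,0,0,0,0,0]]'
```

```text
time: 22.32
ee_pos: [0.5434, -0.1186, 0.0602]
tcp_rot: [-3.142, 0.0, 3.026]
ft_force: [0.0, -0.4, -0.3]
width: -0.0002
grasp_force: 0.0
time: 22.7
ee_pos: [0.5435, -0.1187, 0.0589]
tcp_rot: [-3.141, 0.001, 3.026]
ft_force: [-3.5, 1.3, 11.0]
width: -0.0002
grasp_force: 5.4
time: 23.08
ee_pos: [0.5435, -0.1187, 0.0585]
tcp_rot: [-3.141, 0.002, 3.026]
ft_force: [-7.2, 1.9, 23.1]
width: 0.0003
grasp_force: 11.6
```

Same signature as the first cover: it snapped, then met a hard stop. Lift clear and check.

```bash
python3 -m inch '[[0,0,0,-0.02,0,0,0],[0,0,0,-0.06,0,0,0],[0,0,0,-0.06,0,0,0],[0,0,0,-0.06,0,0,0],[0,0,0,0,0,0,0],[0,0,0,0,0,0,0],[0,0,0,0,0,0,0]]'
python3 -c "
from h import *
cv2.imwrite('pics/s6.png',cv2.resize(robot.camera('side')[:,:,::-1],(800,600),interpolation=cv2.INTER_CUBIC))"
```

```text
time: 23.95
ee_pos: [0.5428, -0.1184, 0.2548]
tcp_rot: [3.141, -0.002, 3.026]
ft_force: [-0.5, 0.6, 0.1]
width: -0.0001
grasp_force: 0.0
```

View pics/s6.png

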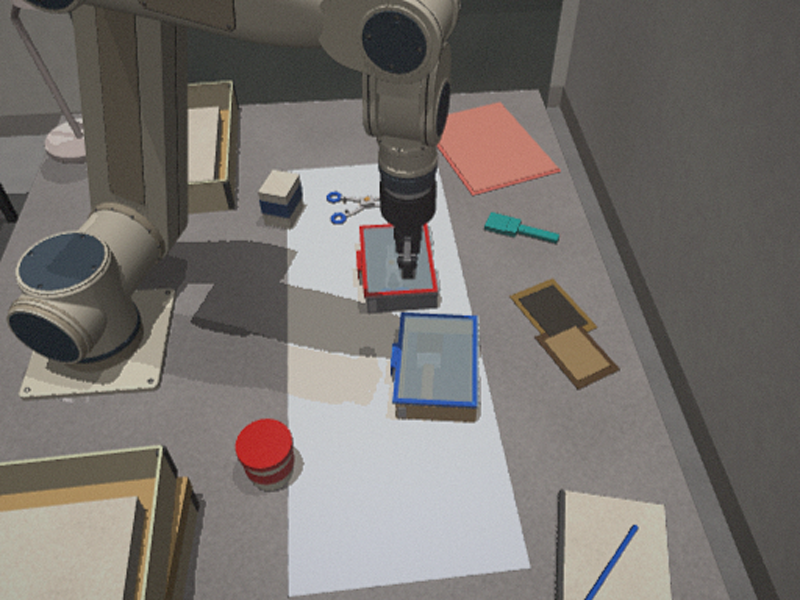

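Both covers are shut and the jar, carton and open clamp stand where they were. Handing in.

```bash
python3 -c "
from workcell import robot
print(robot.close_job())"
```

```text
the job is handed in; nothing more can be done
None
```

The shut clamp is in the grey case, both covers are pressed shut and held when I lifted clear, the open clamp, jar and carton were not touched, and the job is handed in; no verdict came back.

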